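# Unlock the folding stay and shut the sample chest

### The job

The lid of the blue sample chest is propped open by the folding stay at its right-hand end: lift the red bar at the stay's knee until the knee is well past centre and unlocked, without straining the stay. Then bring the white lid down under control, never letting it drop or slam, until it is fully shut on its seal, press it down with about 15 N for a second to bed the seal, never over 30 N on the seal, and let go with the lid shut; leave the jars inside and everything else on the bench undisturbed.

Things in the scene. Friction and masses are not known exactly. Their poses are not given: they have to be found in the camera images.
- knee_bar (a point): centre of the red bar at the stay's knee, 14 mm in diameter, 60 mm long, level along the chest's y, its centre 65 mm outside the chest's -y end wall, clear of the links: pinch it from above, fingers closing along the chest's x. Fixed to the lower link, it moves on a circle of radius 95.4 mm about the lower pivot. Lifting it past centre takes about 3 to 10 N. It can turn between the fingers
- stay_pivot (a point): point on the axis of the stay's lower pivot (axis along the chest's y), fixed to the chest at its x -60, z 55 mm, level with the middle of the red bar along y. The stay's upper pivot is on the lid's end edge, 100 mm from the hinge axis; the two steel links lie 5 to 15 mm outside the chest's end wall
- stay_pin (a point): point on the stay's lower pivot pin, which sits in a rubber bush in the chest's end wall and coincides with stay_pivot when unloaded; the bush gives 1 mm for every 10 N that the pin is pulled or pushed. More than 25 N (2.5 mm) strains the stay. Resting load about 1 to 3 N. Pulling the red bar along the link instead of round the pivot, or pushing the lid against the locked stay, loads it
- knee (a joint): angle of the stay's knee, rad: 2.75 locked (sagging below the line between the end pivots, on its stop) as it starts, 2.40 links in line (dead centre), smaller once lifted past centre (unlocked), about 0 with the lid shut. Both links are 95.4 mm between pivots. Friction (about 0.15 Nm) holds the knee where it is put, and makes the stay too stiff to fold from the lid until the knee is well past centre, at 2.0 or less
- lid (a joint): lid angle, rad: 0 level; 0.005 to 0.05 when shut on the seal; about 1.31 at the start. The locked stay stops it going down. Lifting the knee to dead centre raises it by about 0.03; as the knee goes on up the lid comes down. Hinge friction (about 0.28 Nm) holds the unlocked lid up only while it is nearly as open as at the start; lower down its weight (0.55 to 0.85 kg) makes it fall shut unless held
- lid_bar (a point): centre of the black lift bar beyond the lid's free edge: 12 mm in diameter, 130 mm long, parallel to the hinge, 40 mm off the edge on a thin leg 60 mm either side of the centre. Pinch it from above, fingers closing along the chest's x, at any lid angle; it turns between the fingers as the lid swings. 240 mm from the hinge axis, 6 mm above it when shut
- seal_channel: aluminium channel along the chest's front (-x) top edge, 190 mm from the hinge, holding a black rubber seal strip 240 mm long on which the shut lid rests. The strip stands some 2 to 9 mm proud of the rim, differing each time, and is springy (several N per mm). A push on the lift bar reaches the seal 1.26 times, plus about 1 to 5 N of the lid's own weight. Origin at the rim's height
- lid_hinge (a point): middle of the lid's hinge axis, on the chest's far (+x) top edge; axis along the chest's y. The lid opens upwards, away from the robot
- chest: blue open metal chest fixed on the bench, 200 (x) x 260 (y) x 90 (z) mm, walls 8 mm, origin at the centre of its underside; x points across it away from the robot to the hinge side, y along the hinge to the robot's left, z up. White lid 200 x 262 x 10 mm. The folding steel stay is on the outside of its -y end
- vial0: small amber jar with white cap standing in the chest, 32 mm in diameter, 58 mm high, origin at its underside; leave alone
- vial1: small amber jar with white cap standing in the chest, 32 mm in diameter, 58 mm high, origin at its underside; leave alone
- vial2: small amber jar with white cap standing in the chest, 32 mm in diameter, 58 mm high, origin at its underside; leave alone
- amber0: amber glass bottle with black cap, 90 mm in diameter, 210 mm high, origin at its underside; leave alone
- amber1: amber glass bottle with black cap, 90 mm in diameter, 210 mm high, origin at its underside; leave alone
- wash0: white wash bottle with red cap and spout, 60 mm in diameter, 170 mm high, origin at its underside; leave alone
- wash1: white wash bottle with red cap and spout, 60 mm in diameter, 170 mm high, origin at its underside; leave alone
- beaker: glass beaker, 70 mm in diameter, 90 mm high, origin at its underside; leave alone

How it is judged:
By the outcome, as a careful person would: the job done as asked, in the order asked, and still so for the second after the job is handed in, with the robot touching nothing.
It also fails if it takes over 72 s, if anything falls off the work surface, if the arm or the gripper's body presses on something with over 40 N, if the wrist force passes 120 N, or if a joint passes its speed limit or range.

### The arm

A 7-joint arm with a two-finger parallel gripper is mounted at the origin on the work surface. World frame = base frame: x ahead of the robot, y to its left, z up, the work surface at z = 0. Lengths are in m, angles in rad, forces in N, time in s.
With the tool pointing down it reaches from about 0.4 to 0.85 m from the base axis. Payload 10.4 kg.
Tool frame: the origin (TCP) lies at the very end of the fingers, on their centre line; the grasp point (between the pads) lies 19 mm behind it; z points along the fingers, y is the direction in which the jaws open and shut (so a half turn about z gives the same grasp; the last joint's range is limited). The gripper opens to 87 mm and grips with 3 to 60 N. Pads are 19 mm wide; open, the fingers measure 117 mm over their backs; the gripper's body (75 mm by 190 mm) begins 51 mm behind the grasp point.
Start: joints at [-1.169, 0.332, -0.065, 1.46, 0.022, 1.35, -0.088], TCP at [0.258, 0.569, 0.223] pointing down, gripper open.
Joint ranges: [-2.6, 2.6], [-0.5, 2.12], [-1.47, 1.34], [0.16, 2.42], [-1.27, 4.41], [0.06, 2.06], [-2.6, 2.6]. Speed limits (rad/s): [2.22, 2.22, 2.79, 2.79, 3.14, 3.14, 3.14].

### API

Orientations are given as a unit quaternion [x, y, z, w].
In Python, from bench import read_state, imaging, r gives the robot as it stands. The module is installed in compiled form; this text tells all that it offers.
- The arm moves only by the tool move_arm, never from a script. Its argument "series" is a list of rows, each a list of 4 numbers: the shift along the tool's x, y, z in m, then the turn about the tool's z in rad. In form: [[x, y, z, roll], ...]. A call has 1 to 20 rows; each row is the pose to reach, as a shift and turn from the pose commanded when the call began, along the tool's axes at that moment; what a row does not reach only later rows make up. A row lasts 1/10 s, in which the tool goes at most 50 mm and 8.59 degrees, less where a joint would pass 70% of its speed; a pose out of reach is approached as far as the arm can. A call with a gripper value outside its range is refused whole. "claw" is the gripper's target within -1 to 1 (fully open at 1, half-way at 0, shut at -1), set as the call begins (left out, the last holds). The fingers move at their own pace and stop on an object; "newtons" is the grip in N (left out, the last holds). Time passes only in rows, so rows that repeat a pose let the fingers close. It gives the time, the measured TCP pose, the force and the opening at its end, in the units of the state.
- read_state(): the state, without advancing time (a new reading comes with each control period).
- imaging.camera(name): name is "side" or "top"; returns (picture, depth): 400x640x3 uint8, red, green, blue; 400x640 float32, m along the optical axis (not along the pixel's ray), 0 where there is no reading.
- imaging.get_calibration(name): a dict with "camera_matrix" (3x3 intrinsics, pixels), "R" (3x3) and "t" (3): a world point X has camera coordinates R X + t. Camera axes: x right, y down, z forward; pixel columns grow to the right and rows downward; lengths in m; the calibration is good to about 2 mm. A picture is of the moment at which its call begins. get_calibration takes no time and is no camera call.
- r.close_job(): hands the job in, once; it reports no verdict.
The state is a dict: "time": time; "joint_positions": joint angles; "joint_vel": joint speeds; "joint_torque": joint torques, N m; "ee_pos": TCP position; "eef_rot": TCP orientation; "ft_force": force on the tool from outside, world axes, zero at the start; "torque": the same for the moment, N m; "width": finger opening in m.
Only numpy, scipy, OpenCV 4.12 (cv2) and the standard library are available. Lean on these libraries where they do the work, as an engineer would, in place of code of your own. Each camera call takes 0.05 s, during which the arm holds its last target.

## Working session

There is one attempt and no reset: what is moved stays moved. The work goes in short steps, Python scripts to look and compute and a tool call to move; the robot and the scene stay as the last step left them, time stands still between calls to the robot, and variables do not carry over. Pictures are saved under pics/ and viewed, and the job is handed in when it is done.

Besides the shell and the picture viewer there is one more tool, called as name(argument=value, ...), one argument or row to a line, values as JSON. move_arm: Moves the arm, as the interface text tells. Its arguments: {"type":"object","properties":{"series":{"type":"array","items":{"type":"array","items":{"type":"number"}}},"claw":{"type":"number"},"newtons":{"type":"number"}},"required":["series"]}

```bash
mkdir -p pics; python3 - <<'E'
from bench import read_state, imaging, r
import cv2,numpy as np
s=read_state(); print(s)
for n in ("side","top"):
    p,d=imaging.camera(n); c=imaging.get_calibration(n); print(n,c)
    cv2.imwrite(f"pics/{n}0.png",p[:,:,::-1]); np.savez(f"{n}0.npz",p=p,d=d)
E
```

```text
{'time': 0.0, 'joint_positions': array([-1.16858947,  0.33286745, -0.06469057,  1.46094533,  0.02157132,
        1.34991089, -0.08845495]), 'joint_vel': array([-7.16822765e-05, -7.63302636e-04, -9.01114630e-04,  3.69515723e-04,
        1.18460898e-03, -2.34455755e-03, -9.79405126e-04]), 'joint_torque': array([ 6.93946386e-04, -6.23271275e+01,  2.49573524e-02, -3.89897382e+01,
       -6.14056620e-02,  3.97303922e-02,  7.55726796e-05]), 'ee_pos': array([0.25743004, 0.56908843, 0.22175476]), 'eef_rot': array([ 2.10784990e-01,  9.77532185e-01, -7.06512598e-04, -1.30540303e-04]), 'ft_force': array([-0.8672144 , -0.01932819, -0.18961696]), 'torque': array([ 0.00850635, -0.02482482,  0.04021791]), 'width': 0.08705881238967093}
side {'camera_matrix': array([[503.02535958,   0.        , 321.77149325],
       [  0.        , 503.02535958, 195.93815694],
       [  0.        ,   0.        ,   1.        ]]), 'R': array([[ 0.76812423, -0.64025102, -0.00798755],
       [-0.37228246, -0.43641707, -0.81911289],
       [ 0.52095195,  0.63215408, -0.57357674]]), 't': array([-0.36156351,  0.29287713,  1.17751993])}
top {'camera_matrix': array([[456.85586804,   0.        , 318.70562521],
       [  0.        , 456.85586804, 204.89003942],
       [  0.        ,   0.        ,   1.        ]]), 'R': array([[ 0.02955825, -0.99949493, -0.01166988],
       [-0.99855008, -0.0290008 , -0.04535087],
       [ 0.04498953,  0.01299345, -0.99890295]]), 't': array([0.01679333, 0.518587  , 1.53735029])}
```

View pics/side0.png

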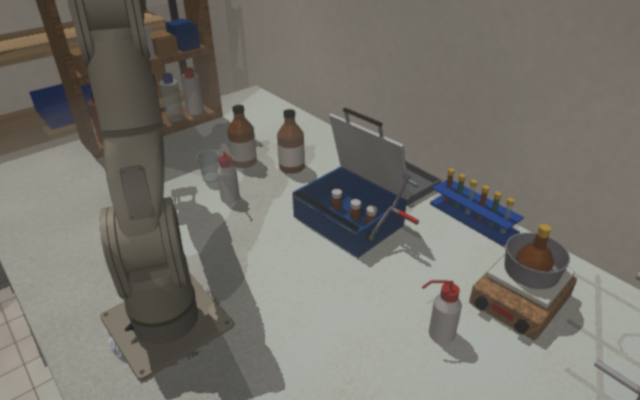

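View pics/top0.png

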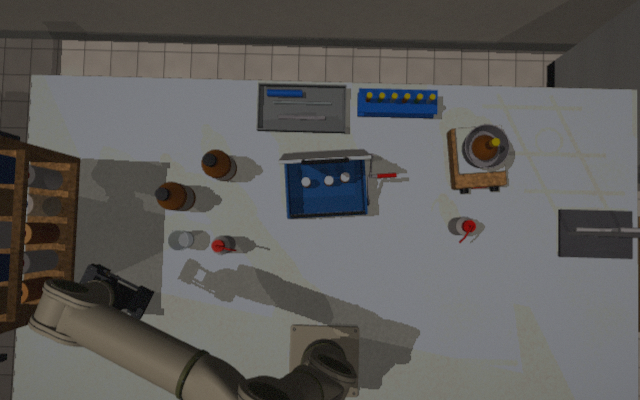

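The side view shows the chest near (350,210) with its lid open, the lift bar at (362,117) and the red knee bar at (405,215). In the top view the chest rim spans about (285-368,160-218) and the red bar is at (386,176). Next I'll measure these.

```bash
cat > h.py <<'E'
import numpy as np,cv2
from bench import imaging
C={n:imaging.get_calibration(n) for n in("side","top")}
def ray(n,uv):
    c=C[n];K=c["camera_matrix"];R=c["R"];t=c["t"]
    o=-R.T@t; d=R.T@np.linalg.solve(K,np.array([uv[0],uv[1],1.])); return o,d
def plane(n,uv,z):
    o,d=ray(n,uv); return o+d*(z-o[2])/d[2]
def two(a,b):
    o1,d1=ray("side",a);o2,d2=ray("top",b)
    A=np.stack([d1,-d2],1);x=np.linalg.lstsq(A,o2-o1,rcond=None)[0]
    p,q=o1+d1*x[0],o2+d2*x[1]; return (p+q)/2,np.linalg.norm(p-q)
def proj(n,X):
    c=C[n];p=c["camera_matrix"]@(c["R"]@np.asarray(X)+c["t"]);return p[:2]/p[2]
def dpt(n,uv,dep):
    c=C[n];o,d=ray(n,uv);return o+d*dep
def red(p,roi):
    h=cv2.cvtColor(p,cv2.COLOR_RGB2HSV);m=(((h[...,0]<8)|(h[...,0]>172))&(h[...,1]>150)&(h[...,2]>70)).astype(np.uint8)
    k=np.zeros_like(m);x0,x1,y0,y1=roi;k[y0:y1,x0:x1]=m[y0:y1,x0:x1];return k
E
python3 - <<'E'
from h import *
S=np.load("side0.npz");T=np.load("top0.npz")
cen={}
for n,D,roi in(("side",S,(380,435,195,240)),("top",T,(365,410,165,190))):
    m=red(D["p"],roi);ys,xs=np.nonzero(m);r=cv2.minAreaRect(np.stack([xs,ys],1).astype(np.float32));
    cen[n]=np.array([xs.mean(),ys.mean()]);print(n,len(xs),cen[n],r,np.round(np.median(D["d"][m>0]),3))
    print(dpt(n,cen[n],np.median(D["d"][m>0])))
print(two(cen["side"],cen["top"]))
p=T["p"];h=cv2.cvtColor(p,cv2.COLOR_RGB2HSV);m=((h[...,0]>100)&(h[...,0]<125)&(h[...,1]>130)).astype(np.uint8);k=np.zeros_like(m);k[140:230,275:378]=m[140:230,275:378]
cs=max(cv2.findContours(k,0,2)[0],key=cv2.contourArea);b=cv2.minAreaRect(cs);print(b)
for q in cv2.boxPoints(b):print(q,plane("top",q,.09))
c=cv2.resize(p[140:235,270:415],None,fx=5,fy=5,interpolation=2)[...,::-1];cv2.imwrite("pics/topz.png",c)
c=cv2.resize(S["p"][100:260,280:440],None,fx=3.7,fy=3.7,interpolation=2)[...,::-1];cv2.imwrite("pics/sidez.png",c)
E
```

```text
side 44 [406.52272727 216.13636364] ((407.4000549316406, 216.2000274658203), (17.8885440826416, 2.683281421661377), 26.56505012512207) 1.315
[ 0.60901487 -0.18157231  0.11302963]
top 65 [386.33846154 175.09230769] ((386.50762939453125, 175.10659790039062), (3.419858455657959, 17.241785049438477), 85.91438293457031) 1.448
[ 0.61396662 -0.18085678  0.11470526]
(array([ 0.61325296, -0.1802626 ,  0.11038697]), np.float64(0.0033149791847119268))
((326.1242980957031, 188.36187744140625), (53.399776458740234, 80.52013397216797), 86.98721313476562)
[284.51654 163.81493] [0.64413318 0.14548684 0.09      ]
[364.9254  159.58287] [ 0.66514179 -0.11396912  0.09      ]
[367.73206 212.90883] [ 0.49314541 -0.12727778  0.09      ]
[287.32318 217.14088] [0.47196839 0.13076343 0.09      ]
```

View pics/topz.png

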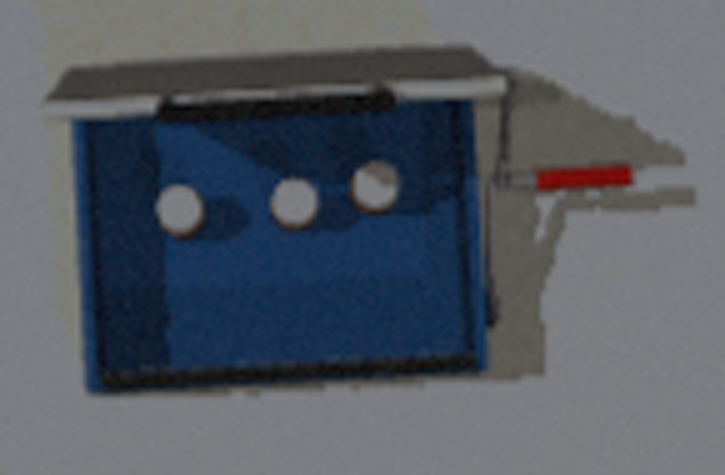

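View pics/sidez.png

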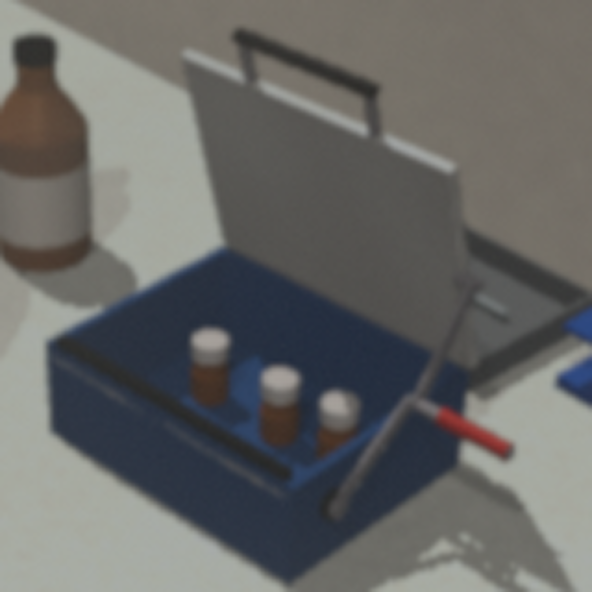

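The zoomed views give clear front rim corners, at (88,392) and (487,372) in the top zoom. The knee sags below the line between its pivots, so it is locked. Next comes the chest yaw, with a check against the stay geometry.

```bash
python3 - <<'E'
from h import *
S=np.load("side0.npz");T=np.load("top0.npz")
L=plane("top",(287.6,218.2),.09);R=plane("top",(367.3,214.2),.09);print(L,R,np.linalg.norm(L-R))
yw=np.arctan2(-(L-R)[0],(L-R)[1]);print("yaw front",yw)
# blue mask line fits
h=cv2.cvtColor(T["p"],cv2.COLOR_RGB2HSV);m=((h[...,0]>100)&(h[...,0]<125)&(h[...,1]>130))
bot=[(u,max(np.nonzero(m[195:225,u])[0])+195+.5) for u in range(292,364)]
P=np.array([plane("top",q,.09) for q in bot]);print("bottom fit slope dx/dy",np.polyfit(P[:,1],P[:,0],1))
rt=[(max(np.nonzero(m[v,355:375])[0])+355+.5,v) for v in range(180,212)]
P2=np.array([plane("top",q,.09) for q in rt]);print("right fit dy/dx",np.polyfit(P2[:,0],P2[:,1],1))
lf=[(min(np.nonzero(m[v,280:295])[0])+280-.5,v) for v in range(168,212)]
P3=np.array([plane("top",q,.09) for q in lf]);print("left dy/dx",np.polyfit(P3[:,0],P3[:,1],1))
# red bar ends, side & top
for n,D,roi in(("side",S,(380,435,195,240)),("top",T,(365,410,165,190))):
    mm=red(D["p"],roi);ys,xs=np.nonzero(mm);print(n,xs.min(),xs.max(),ys[xs==xs.min()].mean(),ys[xs==xs.max()].mean())
# lift bar in side zoom: ends
for q in((235,36),(378,90)):print((280+q[0]/3.7,100+q[1]/3.7))
print("bar ends",two((280+237/3.7,100+36/3.7),(270+160/5,140+107/5)),two((280+376/3.7,100+90/3.7),(270+395/5,140+97/5)))
E
```

```text
[0.46858863 0.12976085 0.09      ] [ 0.48895679 -0.12599437  0.09      ] 0.25656499599502675
yaw front 0.07947154407284399
bottom fit slope dx/dy [-0.07885867  0.49074713]
right fit dy/dx [ 0.08229105 -0.16590873]
left dy/dx [0.082422   0.09208037]
side 399 415 213.0 220.5
top 378 395 175.5 174.5
(343.5135135135135, 109.72972972972973)
(382.1621621621622, 124.32432432432432)
bar ends (array([0.62011714, 0.07811793, 0.32010952]), np.float64(0.0033355514366611165)) (array([ 0.6304939 , -0.05111757,  0.32218379]), np.float64(0.000919210296032422))
```

move_arm(
  series=[
    [0,0,-0.04,0],
    [0,0,-0.08,0],
    [0,0,-0.12,0],
    [0,0,-0.16,0],
    [0,0,-0.2,0],
    [-0.032,-0.027,-0.2,0.071],
    [-0.063,-0.054,-0.2,0.142],
    [-0.095,-0.081,-0.2,0.213],
    [-0.127,-0.107,-0.2,0.284],
    [-0.158,-0.134,-0.2,0.355],
    [-0.19,-0.161,-0.2,0.426],
    [-0.222,-0.188,-0.2,0.497],
    [-0.253,-0.215,-0.2,0.568],
    [-0.285,-0.242,-0.2,0.639],
    [-0.317,-0.269,-0.2,0.71],
    [-0.348,-0.295,-0.2,0.781],
    [-0.38,-0.322,-0.2,0.852],
    [-0.411,-0.349,-0.2,0.923],
    [-0.443,-0.376,-0.2,0.994],
    [-0.475,-0.403,-0.2,1.065],
  ],
  claw=1,
  newtons=25,
)

```text
time: 2.1
ee_pos: [0.5245, 0.0049, 0.4224]
eef_rot: [0.679, 0.734, 0.0, -0.0]
ft_force: [-0.0, 0.8, 0.5]
width: 0.0871
```

move_arm(
  series=[
    [-0.03,0.011,0,0],
    [-0.065,0.024,0,0],
    [-0.1,0.037,0,0],
    [-0.135,0.05,0,0],
    [-0.165,0.062,0,0],
    [-0.194,0.073,0,0],
    [-0.194,0.073,0.04,0],
    [-0.194,0.073,0.08,0],
    [-0.194,0.073,0.12,0],
    [-0.194,0.073,0.16,0],
    [-0.194,0.073,0.19,0],
    [-0.194,0.073,0.22,0],
    [-0.194,0.073,0.22,0],
    [-0.194,0.073,0.22,0],
  ],
)

```text
time: 3.5
ee_pos: [0.6127, -0.1809, 0.203]
eef_rot: [0.678, 0.735, -0.0, -0.0]
ft_force: [-0.7, 0.1, 0.9]
width: 0.0871
```

```bash
python3 - <<'E'
from h import *
from bench import read_state
s=read_state();print(s["ee_pos"],s["eef_rot"],s["ft_force"],s["joint_positions"].round(2))
for n in("side","top"):
    p,d=imaging.camera(n)
    u,v=proj(n,(.613,-.18,.13)).astype(int);x0=max(0,min(u-80,480));y0=max(0,min(v-70,260))
    cv2.imwrite(f"pics/{n}1.png",cv2.resize(p[y0:y0+140,x0:x0+160],None,fx=4,fy=4,interpolation=2)[...,::-1]);print(n,x0,y0)
E
```

```text
[ 0.61270234 -0.18092263  0.20304758] [ 6.77899398e-01  7.35154637e-01 -1.67137819e-04 -1.94404467e-04] [-0.7047025   0.102776    0.85394199] [-0.25  0.42  0.62  1.48 -0.25  1.33  0.48]
side 327 140
top 306 104
```

View pics/side1.png

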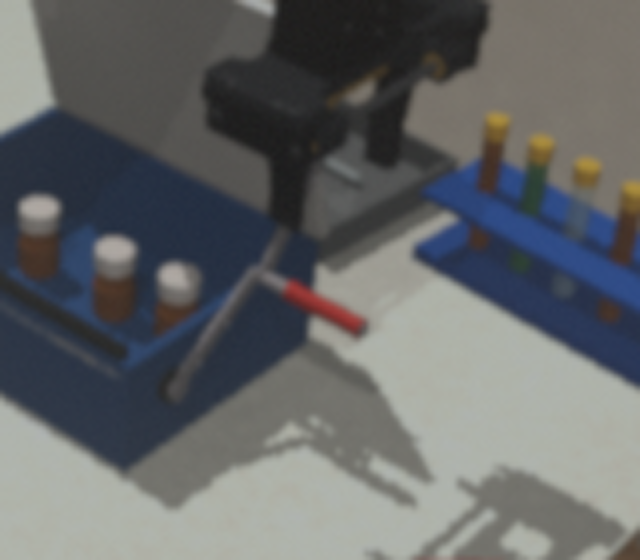

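The fingers are straddling the red bar, which sits at (320,305) in the zoom and is clear of the links. Next I'll descend and close gently.

move_arm(
  series=[
    [0,0,0.02,0],
    [0,0,0.04,0],
    [0,0,0.06,0],
    [0,0,0.08,0],
    [0,0,0.1,0],
    [0,0,0.112,0],
    [0,0,0.112,0],
    [0,0,0.112,0],
  ],
)

```text
time: 4.4
ee_pos: [0.6134, -0.1812, 0.0918]
eef_rot: [0.678, 0.735, 0.0, 0.001]
ft_force: [-0.3, 0.4, 0.8]
width: 0.0868
```

move_arm(
  series=[
    [0,0,0,0],
    [0,0,0,0],
    [0,0,0,0],
    [0,0,0,0],
    [0,0,0,0],
  ],
  claw=-0.4,
  newtons=4,
)

```text
time: 4.9
ee_pos: [0.6128, -0.1809, 0.0907]
eef_rot: [0.678, 0.735, 0.0, 0.0]
ft_force: [0.7, -0.4, 0.0]
width: 0.0549
```

move_arm(
  series=[
    [0,0,0,0],
    [0,0,0,0],
    [0,0,0,0],
    [0,0,0,0],
    [0,0,0,0],
  ],
  claw=-1,
  newtons=4,
)

```text
time: 5.4
ee_pos: [0.6139, -0.1812, 0.091]
eef_rot: [0.678, 0.735, 0.001, 0.001]
ft_force: [9.4, -0.7, 0.3]
width: 0.0156
```

move_arm(
  series=[
    [0,0.001,0,0],
    [0,0.002,0,0],
    [0,0.002,0,0],
    [0,0.002,0,0],
  ],
)

```text
time: 5.8
ee_pos: [0.6152, -0.1809, 0.0908]
eef_rot: [0.678, 0.735, 0.0, 0.0]
ft_force: [3.4, -0.8, 0.6]
width: 0.0142
```

move_arm(
  series=[
    [0,0.001,0,0],
    [0,0.001,0,0],
    [0,0.001,0,0],
  ],
)

```text
time: 6.1
ee_pos: [0.6156, -0.1807, 0.0905]
eef_rot: [0.678, 0.735, -0.0, -0.0]
ft_force: [1.5, -0.6, 1.5]
width: 0.0137
```

move_arm(
  series=[
    [0,0,0,0],
    [0,0,0,0],
    [0,0,0,0],
  ],
  newtons=25,
)

```text
time: 6.4
ee_pos: [0.6156, -0.1807, 0.0905]
eef_rot: [0.678, 0.735, -0.0, -0.0]
ft_force: [1.4, -0.9, 1.8]
width: 0.0128
```

```bash
cat > stay.py <<'E'
import numpy as np
from scipy.optimize import brentq
P=np.array([-60,55.]);H=np.array([100,90.])
U=lambda th:H+100*np.array([-np.cos(th),np.sin(th)])
def st(k):
    D=190.8*np.cos((2.4-k)/2)
    th=brentq(lambda t:np.linalg.norm(U(t)-P)-D,0,1.6)
    v=U(th)-P;a=np.arctan2(v[1],v[0])+(2.4-k)/2
    return th,a,P+95.4*np.array([np.cos(a),np.sin(a)])
if __name__=="__main__":
    k0=st(2.75)[2]
    for k in np.arange(2.75,1.45,-.1):
        th,a,K=st(k);print(round(k,2),round(th,3),round(a,3),(K-k0).round(1))
    a0=st(2.75)[1];print(a0)
    for i in range(0,21):
        a=a0+i*.03;print(i,round(a,3),(95.4*np.array([np.cos(a)-np.cos(a0),np.sin(a)-np.sin(a0)])).round(1))
E
python3 stay.py
```

```text
2.75 1.309 0.601 [0. 0.]
2.65 1.325 0.647 [-2.5  3.5]
2.55 1.336 0.694 [-5.3  7.1]
2.45 1.342 0.742 [-8.4 10.5]
2.35 1.342 0.792 [-11.7  14. ]
2.25 1.336 0.844 [-15.3  17.3]
2.15 1.325 0.897 [-19.1  20.6]
2.05 1.309 0.951 [-23.3  23.7]
1.95 1.287 1.007 [-27.7  26.7]
1.85 1.261 1.063 [-32.3  29.4]
1.75 1.229 1.121 [-37.2  32. ]
1.65 1.193 1.18 [-42.3  34.3]
1.55 1.152 1.239 [-47.6  36.3]
0.6009192047449087
0 0.601 [0. 0.]
1 0.631 [-1.7  2.3]
2 0.661 [-3.4  4.6]
3 0.691 [-5.2  6.9]
4 0.721 [-7.  9.]
5 0.751 [-8.9 11.2]
6 0.781 [-10.9  13.2]
7 0.811 [-13.   15.2]
8 0.841 [-15.1  17.2]
9 0.871 [-17.2  19. ]
10 0.901 [-19.5  20.8]
11 0.931 [-21.7  22.6]
12 0.961 [-24.   24.3]
13 0.991 [-26.4  25.9]
14 1.021 [-28.8  27.4]
15 1.051 [-31.3  28.9]
16 1.081 [-33.8  30.2]
17 1.111 [-36.3  31.5]
18 1.141 [-38.9  32.8]
19 1.171 [-41.5  33.9]
20 1.201 [-44.2  35. ]
```

move_arm(
  series=[
    [0,-0.0008,-0.0012,0],
    [0,-0.0017,-0.0023,0],
    [0,-0.0026,-0.0035,0],
    [0,-0.0034,-0.0046,0],
    [0,-0.0034,-0.0046,0],
  ],
)

```text
time: 6.9
ee_pos: [0.6124, -0.1811, 0.0948]
eef_rot: [0.678, 0.735, 0.0, 0.0]
ft_force: [4.6, -3.8, -4.4]
width: 0.0134
```

move_arm(
  series=[
    [0,-0.0009,-0.0011,0],
    [0,-0.0018,-0.0023,0],
    [0,-0.0027,-0.0034,0],
    [0,-0.0036,-0.0044,0],
    [0,-0.0045,-0.0055,0],
    [0,-0.0055,-0.0066,0],
    [0,-0.0055,-0.0066,0],
  ],
)

```text
time: 7.6
ee_pos: [0.6072, -0.1814, 0.1017]
eef_rot: [0.678, 0.735, 0.0, 0.0]
ft_force: [5.7, -2.8, -3.5]
width: 0.0131
```

move_arm(
  series=[
    [0,-0.0009,-0.001,0],
    [0,-0.0019,-0.002,0],
    [0,-0.0029,-0.003,0],
    [0,-0.0039,-0.004,0],
    [0,-0.0049,-0.005,0],
    [0,-0.006,-0.006,0],
    [0,-0.006,-0.006,0],
  ],
)

```text
time: 8.3
ee_pos: [0.6017, -0.1818, 0.1081]
eef_rot: [0.678, 0.735, 0.001, 0.001]
ft_force: [5.4, -1.2, -1.6]
width: 0.0131
```

move_arm(
  series=[
    [0,-0.0011,-0.0009,0],
    [0,-0.0022,-0.0018,0],
    [0,-0.0033,-0.0027,0],
    [0,-0.0044,-0.0036,0],
    [0,-0.0055,-0.0045,0],
    [0,-0.0066,-0.0054,0],
    [0,-0.0066,-0.0054,0],
  ],
)

```text
time: 9.0
ee_pos: [0.5956, -0.1822, 0.1139]
eef_rot: [0.678, 0.735, 0.001, 0.001]
ft_force: [7.5, -1.2, -0.4]
width: 0.0132
```

move_arm(
  series=[
    [0,-0.0011,-0.0009,0],
    [0,-0.0022,-0.0018,0],
    [0,-0.0033,-0.0027,0],
    [0,-0.0044,-0.0036,0],
    [0,-0.0055,-0.0045,0],
    [0,-0.0066,-0.0053,0],
    [0,-0.0066,-0.0053,0],
  ],
)

```text
time: 9.7
ee_pos: [0.5891, -0.1827, 0.1191]
eef_rot: [0.678, 0.735, 0.001, 0.001]
ft_force: [7.3, -0.3, -0.6]
width: 0.0131
```

move_arm(
  series=[
    [0,-0.0012,-0.0008,0],
    [0,-0.0024,-0.0016,0],
    [0,-0.0036,-0.0023,0],
    [0,-0.0036,-0.0023,0],
  ],
)

```text
time: 10.1
ee_pos: [0.5855, -0.183, 0.1215]
eef_rot: [0.678, 0.735, 0.001, 0.001]
ft_force: [6.3, -1.1, 1.2]
width: 0.013
```

```bash
python3 - <<'E'
from h import *
from bench import read_state
s=read_state();print(s["ee_pos"],s["ft_force"])
for n in("side","top"):
    p,d=imaging.camera(n);np.savez(n+"2.npz",p=p,d=d)
    x0,y0=(327,90) if n=="side" else (280,120)
    cv2.imwrite(f"pics/{n}2.png",cv2.resize(p[y0:y0+145,x0:x0+160],None,fx=4,fy=4,interpolation=2)[...,::-1])
E
```

```text
[ 0.58553555 -0.18296178  0.12151845] [ 6.30554588 -1.0959484   1.24069054]
```

View pics/side2.png

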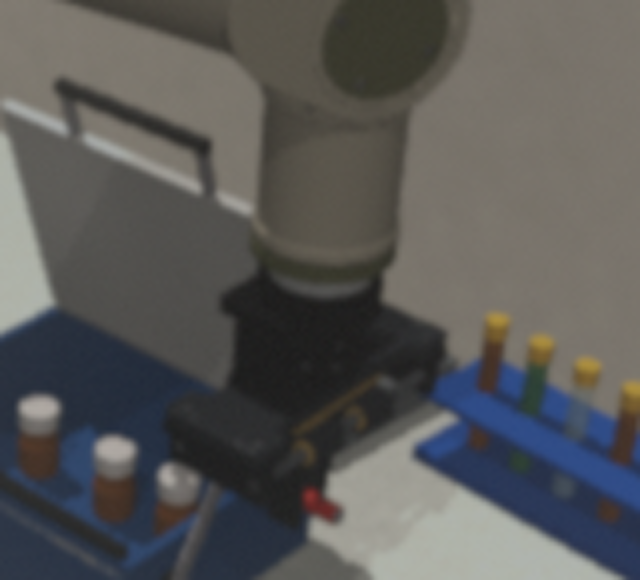

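The bar is still pinched at (320,500) in the zoom and the lid is still up near its start angle. By the arc the knee is at about 1.9. I'll lift a little more.

move_arm(
  series=[
    [0,-0.0012,-0.0008,0],
    [0,-0.0024,-0.0015,0],
    [0,-0.0036,-0.0022,0],
    [0,-0.005,-0.0029,0],
    [0,-0.005,-0.0029,0],
  ],
)

```text
time: 10.7
ee_pos: [0.5806, -0.1833, 0.1245]
eef_rot: [0.678, 0.735, 0.001, 0.001]
ft_force: [6.4, -1.4, 0.9]
width: 0.0133
```

move_arm(
  series=[
    [0,0,0,0],
    [0,0,0,0],
    [0,0,0,0],
    [0,0,0,0],
    [0,0,0,0],
  ],
  claw=0.3,
)

```text
time: 11.2
ee_pos: [0.5788, -0.1836, 0.1234]
eef_rot: [0.678, 0.735, -0.0, -0.0]
ft_force: [0.4, -0.5, -0.2]
width: 0.045
```

move_arm(
  series=[
    [0,0,-0.02,0],
    [0,0,-0.05,0],
    [0,0,-0.09,0],
    [0,0,-0.13,0],
    [0,0,-0.17,0],
    [0,0,-0.21,0],
    [0,0,-0.25,0],
    [0,0,-0.28,0],
    [0,0,-0.3,0],
    [0,0,-0.3,0],
  ],
  claw=1,
)

```text
time: 12.2
ee_pos: [0.5796, -0.1842, 0.4264]
eef_rot: [0.678, 0.735, 0.001, 0.002]
ft_force: [0.7, 0.2, -0.8]
width: 0.0869
```

```bash
python3 - <<'E'
from h import *
from bench import read_state
s=read_state();print(s["ee_pos"],s["ft_force"])
for n in("side","top"):
    p,d=imaging.camera(n);np.savez(n+"3.npz",p=p,d=d)
    x0,y0=(290,90) if n=="side" else (270,120)
    cv2.imwrite(f"pics/{n}3.png",cv2.resize(p[y0:y0+145,x0:x0+160],None,fx=4,fy=4,interpolation=2)[...,::-1])
E
```

```text
[ 0.57955028 -0.18421229  0.42637862] [ 0.72108231  0.22568273 -0.8272519 ]
```

View pics/side3.png

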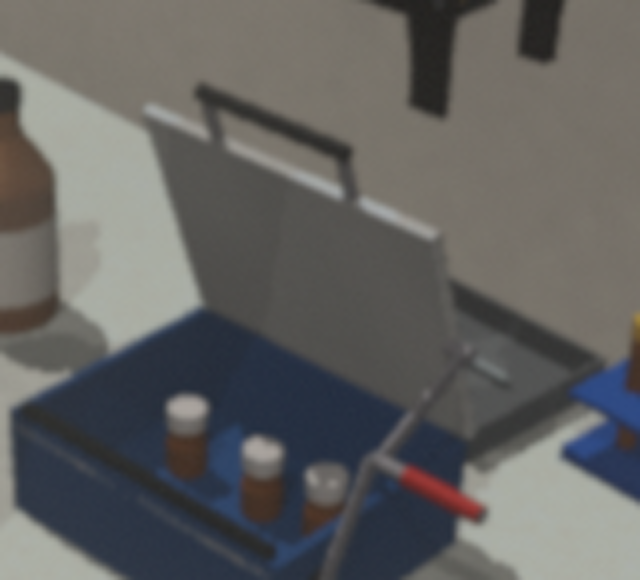

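View pics/top3.png

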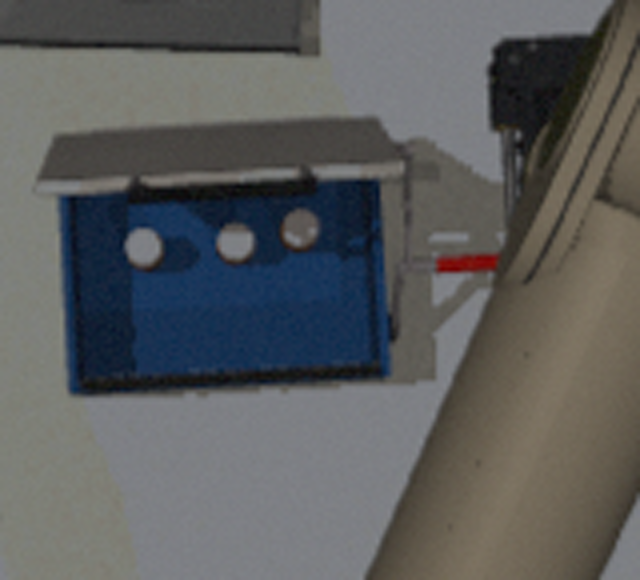

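In the side view the knee is now bent past the line between its pivots, with the red bar at (440,493) in the zoom. The lid has come down slightly, and its lift bar runs from (203,92) to (350,154). I'll measure both.

```bash
python3 - <<'E'
from h import *
from stay import st
S=np.load("side3.npz");m=red(S["p"],(380,420,195,235));ys,xs=np.nonzero(m);q=(xs.mean(),ys.mean());print(q,len(xs))
# knee bar: intersect side ray with chest plane y=-195
ps=.081;c=np.array([.5805,.010,0]);ex=np.array([np.cos(ps),np.sin(ps),0]);ey=np.array([-np.sin(ps),np.cos(ps),0])
o,d=ray("side",q);s=(-.195-ey@(o-c))/(ey@d);X=o+s*d;k=np.array([ex@(X-c),X[2]])*1e3;print("knee bar chest",k, "ang",np.arctan2(k[1]-55,k[0]+60))
for kk in (1.7,1.75,1.8,1.85,1.9,2.0):print(kk,st(kk))
a=two((290+203/4,90+92/4),(270+133/4,120+190/4));b=two((290+350/4,90+154/4),(270+312/4,120+186/4));print(a,b)
M=(a[0]+b[0])/2;print("mid",M,"chest",ex@(M-c),ey@(M-c))
z=M[2]-.09;th=np.linspace(1.1,1.4,301);print("lid th from z",th[np.argmin(abs(.24*np.sin(th)+.006*np.cos(th)-z))])
t=st(1.8)[0];print("pred x,z",c[:2]+ex[:2]*(.1-.24*np.cos(t)+.006*np.sin(t)),.09+.24*np.sin(t)+.006*np.cos(t))
E
```

```text
(np.float64(399.0967741935484), np.float64(212.46774193548387)) 62
knee bar chest [-24.49521447 145.81838186] ang 1.1981222490384273
1.7 (1.211435513054041, np.float64(1.150310673110763), array([-21.05735271, 142.08978254]))
1.75 (1.2289561458109763, np.float64(1.1210984339034469), array([-18.53024174, 140.91518579]))
1.8 (1.2453254615432472, np.float64(1.092091989373822), array([-16.05594168, 139.67632336]))
1.85 (1.2605137581224368, np.float64(1.0633150939946825), array([-13.63775028, 138.3768661 ]))
1.9 (1.2744922015566744, np.float64(1.0347898331194398), array([-11.27858693, 137.02063099]))
2.0 (1.2987103621828708, np.float64(0.9785740899860166), array([ -6.74712903, 134.15359584]))
(array([0.6041813 , 0.07412515, 0.31679978]), np.float64(0.002642232184637435)) (array([ 0.61348959, -0.05071229,  0.31559134]), np.float64(0.005255066849778609))
mid [0.60883545 0.01170643 0.31619556] chest 0.02838061307426386 -0.0005918288759998053
lid th from z 1.204
pred x,z [0.60934891 0.01234189] 0.31931859458659834
```

move_arm(
  series=[
    [0.03,0.007,0,0],
    [0.065,0.015,0,0],
    [0.1,0.023,0,0],
    [0.135,0.031,0,0],
    [0.17,0.04,0,0],
    [0.193,0.045,0,0],
    [0.193,0.045,0.02,0],
    [0.193,0.045,0.05,0],
    [0.193,0.045,0.08,0],
    [0.193,0.045,0.1,0],
    [0.193,0.045,0.115,0],
    [0.193,0.045,0.127,0],
    [0.193,0.045,0.127,0],
    [0.193,0.045,0.127,0],
  ],
)

```text
time: 13.7
ee_pos: [0.6083, 0.0124, 0.2967]
eef_rot: [0.678, 0.735, -0.0, -0.0]
ft_force: [0.3, -0.2, 0.4]
width: 0.0869
```

```bash
python3 - <<'E'
from h import *
from bench import read_state
s=read_state();print(s["ee_pos"],s["ft_force"])
for n in("side",):
    p,d=imaging.camera(n);np.savez(n+"4.npz",p=p,d=d)
    x0,y0=(290,60)
    cv2.imwrite(f"pics/{n}4.png",cv2.resize(p[y0:y0+145,x0:x0+160],None,fx=4,fy=4,interpolation=2)[...,::-1])
E
```

```text
[0.60828525 0.01237028 0.29669665] [ 0.29114016 -0.24193236  0.36663249]
```

View pics/side4.png

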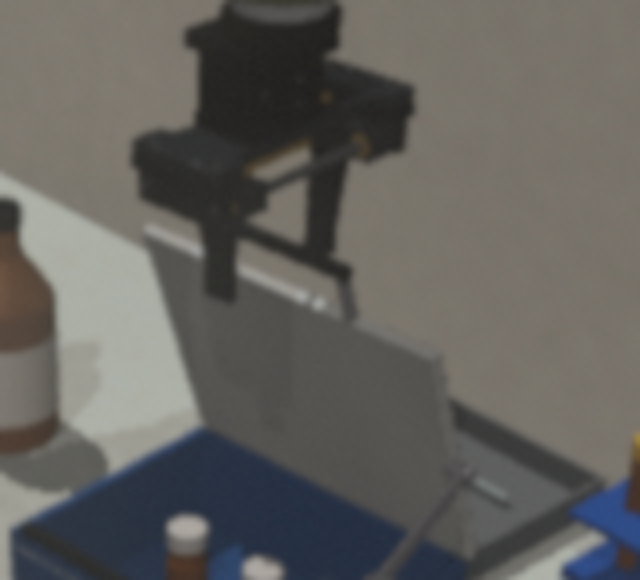

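The fingers straddle the lift bar, which shows at (290,245) in the zoom. I'll close softly.

move_arm(
  series=[
    [0,0,0,0],
    [0,0,0,0],
    [0,0,0,0],
    [0,0,0,0],
    [0,0,0,0],
    [0,0,0,0],
  ],
  claw=-0.5,
  newtons=4,
)

```text
time: 14.35
ee_pos: [0.6084, 0.0124, 0.2967]
eef_rot: [0.678, 0.735, 0.0, -0.0]
ft_force: [-0.2, 0.3, 0.2]
width: 0.0468
```

move_arm(
  series=[
    [0,0,0,0],
    [0,0,0,0],
    [0,0,0,0],
    [0,0,0,0],
    [0,0,0,0],
  ],
  claw=-1,
  newtons=4,
)

```text
time: 14.85
ee_pos: [0.6085, 0.0124, 0.2966]
eef_rot: [0.678, 0.735, 0.0, 0.0]
ft_force: [1.4, 0.2, 0.9]
width: 0.0116
```

```bash
cat > arc.py <<'E'
import numpy as np
f=lambda t:np.array([.1-.24*np.cos(t)+.006*np.sin(t),.09+.24*np.sin(t)+.006*np.cos(t)])
def seg(a,b,n):
    o=f(a);return [[0,round(float(f(t)[0]-o[0]),4),round(float(o[1]-f(t)[1]),4),0] for t in np.linspace(a,b,n+1)[1:]]
if __name__=="__main__":
    import sys;a,b,n=map(float,sys.argv[1:]);print(seg(a,b,int(n)))
E
python3 arc.py 1.242 1.14 10;python3 arc.py 1.14 .92 20;python3 arc.py .92 .70 20
```

```text
[[0, -0.0023, 0.0007, 0], [0, -0.0047, 0.0015, 0], [0, -0.007, 0.0023, 0], [0, -0.0093, 0.0031, 0], [0, -0.0116, 0.004, 0], [0, -0.0139, 0.0048, 0], [0, -0.0162, 0.0057, 0], [0, -0.0184, 0.0066, 0], [0, -0.0207, 0.0075, 0], [0, -0.023, 0.0085, 0]]
[[0, -0.0024, 0.0011, 0], [0, -0.0048, 0.0021, 0], [0, -0.0072, 0.0032, 0], [0, -0.0096, 0.0044, 0], [0, -0.012, 0.0055, 0], [0, -0.0143, 0.0067, 0], [0, -0.0167, 0.0079, 0], [0, -0.019, 0.0092, 0], [0, -0.0213, 0.0104, 0], [0, -0.0236, 0.0117, 0], [0, -0.0259, 0.0131, 0], [0, -0.0282, 0.0144, 0], [0, -0.0305, 0.0158, 0], [0, -0.0327, 0.0171, 0], [0, -0.0349, 0.0186, 0], [0, -0.0372, 0.02, 0], [0, -0.0394, 0.0215, 0], [0, -0.0415, 0.023, 0], [0, -0.0437, 0.0245, 0], [0, -0.0459, 0.026, 0]]
[[0, -0.0021, 0.0016, 0], [0, -0.0042, 0.0031, 0], [0, -0.0063, 0.0047, 0], [0, -0.0084, 0.0064, 0], [0, -0.0105, 0.008, 0], [0, -0.0125, 0.0097, 0], [0, -0.0146, 0.0114, 0], [0, -0.0166, 0.0131, 0], [0, -0.0185, 0.0149, 0], [0, -0.0205, 0.0166, 0], [0, -0.0225, 0.0184, 0], [0, -0.0244, 0.0202, 0], [0, -0.0263, 0.022, 0], [0, -0.0282, 0.0239, 0], [0, -0.0301, 0.0257, 0], [0, -0.0319, 0.0276, 0], [0, -0.0337, 0.0295, 0], [0, -0.0355, 0.0315, 0], [0, -0.0373, 0.0334, 0], [0, -0.0391, 0.0354, 0]]
```

move_arm(
  series=[
    [0,0,0,0],
    [0,0,0,0],
    [0,0,0,0],
  ],
  newtons=30,
)

```text
time: 15.15
ee_pos: [0.6085, 0.0123, 0.2966]
eef_rot: [0.678, 0.735, 0.0, 0.0]
ft_force: [1.1, 0.2, -1.3]
width: 0.0108
```

move_arm(
  series=[
    [0,-0.0023,0.0007,0],
    [0,-0.0047,0.0015,0],
    [0,-0.007,0.0023,0],
    [0,-0.0093,0.0031,0],
    [0,-0.0116,0.004,0],
    [0,-0.0139,0.0048,0],
    [0,-0.0162,0.0057,0],
    [0,-0.0184,0.0066,0],
    [0,-0.0207,0.0075,0],
    [0,-0.023,0.0085,0],
  ],
)

```text
time: 16.15
ee_pos: [0.5853, 0.0105, 0.2877]
eef_rot: [0.678, 0.735, -0.0, 0.0]
ft_force: [5.1, 0.6, -4.6]
width: 0.0108
```

move_arm(
  series=[
    [0,-0.0024,0.0014,0],
    [0,-0.0048,0.0027,0],
    [0,-0.0072,0.004,0],
    [0,-0.0096,0.0054,0],
    [0,-0.012,0.0065,0],
    [0,-0.0143,0.0077,0],
    [0,-0.0167,0.0089,0],
    [0,-0.019,0.0102,0],
    [0,-0.0213,0.0114,0],
    [0,-0.0236,0.0127,0],
  ],
)

```text
time: 17.15
ee_pos: [0.5618, 0.0085, 0.2751]
eef_rot: [0.678, 0.735, -0.0, 0.0]
ft_force: [5.3, -0.6, -6.4]
width: 0.0106
```

move_arm(
  series=[
    [0,-0.0023,0.0018,0],
    [0,-0.0046,0.0035,0],
    [0,-0.0068,0.005,0],
    [0,-0.009,0.0064,0],
    [0,-0.0112,0.0083,0],
    [0,-0.0134,0.0099,0],
    [0,-0.0156,0.0116,0],
    [0,-0.0178,0.0133,0],
    [0,-0.02,0.0148,0],
    [0,-0.0222,0.0163,0],
  ],
)

```text
time: 18.15
ee_pos: [0.5393, 0.0066, 0.2594]
eef_rot: [0.678, 0.735, -0.0, -0.0]
ft_force: [-2.1, -1.3, 5.8]
width: 0.0104
```

move_arm(
  series=[
    [0,-0.0024,0.0012,0],
    [0,-0.0046,0.0025,0],
    [0,-0.0067,0.0041,0],
    [0,-0.0088,0.0058,0],
    [0,-0.0109,0.0074,0],
    [0,-0.0129,0.0091,0],
    [0,-0.015,0.0108,0],
    [0,-0.017,0.0125,0],
    [0,-0.0189,0.0143,0],
    [0,-0.0209,0.016,0],
  ],
)

```text
time: 19.15
ee_pos: [0.5193, 0.005, 0.2427]
eef_rot: [0.678, 0.735, 0.0, 0.0]
ft_force: [7.9, -1.0, -5.2]
width: 0.0101
```

```bash
python3 - <<'E'
from h import *
from bench import read_state
s=read_state();print(s["ee_pos"],s["ft_force"],s["torque"])
p,d=imaging.camera("side");np.savez("side5.npz",p=p,d=d)
x0,y0=(290,80)
cv2.imwrite(f"pics/side5.png",cv2.resize(p[y0:y0+145,x0:x0+160],None,fx=4,fy=4,interpolation=2)[...,::-1])
E
```

```text
[0.51928392 0.00502331 0.24265918] [ 7.87069758 -0.97865291 -5.20399366] [-0.3610829  -1.93644835  0.04572645]
```

View pics/side5.png

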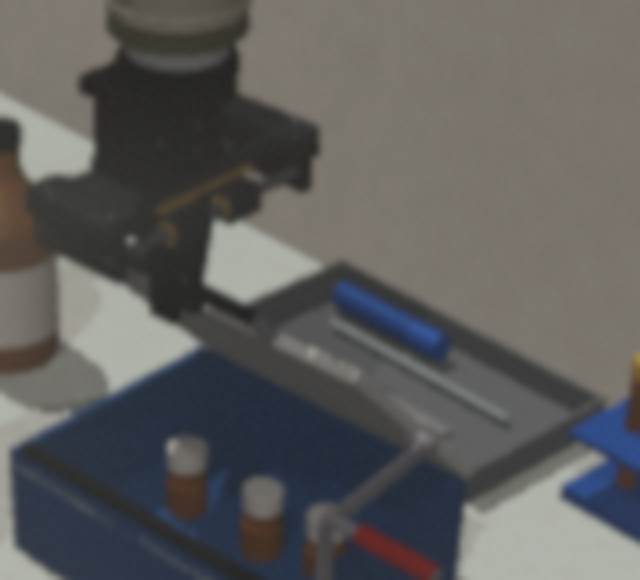

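The lid is at roughly 45 degrees with the lift bar still pinched at (200,310) in the zoom. The steady outward pull means the true lid angle is about 0.03 less than I assumed, so I'll shift the arc.

```bash
python3 arc.py .78 .67 10;python3 arc.py .67 .56 10; python3 arc.py .56 .45 10
```

```text
[[0, -0.0019, 0.0018, 0], [0, -0.0038, 0.0037, 0], [0, -0.0056, 0.0056, 0], [0, -0.0075, 0.0075, 0], [0, -0.0093, 0.0094, 0], [0, -0.0111, 0.0114, 0], [0, -0.0128, 0.0133, 0], [0, -0.0146, 0.0153, 0], [0, -0.0163, 0.0173, 0], [0, -0.018, 0.0193, 0]]
[[0, -0.0017, 0.002, 0], [0, -0.0033, 0.0041, 0], [0, -0.005, 0.0062, 0], [0, -0.0066, 0.0083, 0], [0, -0.0082, 0.0104, 0], [0, -0.0097, 0.0125, 0], [0, -0.0113, 0.0146, 0], [0, -0.0128, 0.0168, 0], [0, -0.0143, 0.019, 0], [0, -0.0158, 0.0212, 0]]
[[0, -0.0014, 0.0022, 0], [0, -0.0029, 0.0044, 0], [0, -0.0043, 0.0067, 0], [0, -0.0056, 0.0089, 0], [0, -0.007, 0.0112, 0], [0, -0.0083, 0.0135, 0], [0, -0.0096, 0.0158, 0], [0, -0.0109, 0.0181, 0], [0, -0.0121, 0.0204, 0], [0, -0.0133, 0.0228, 0]]
```

move_arm(
  series=[
    [0,-0.0016,0.0022,0],
    [0,-0.0032,0.0044,0],
    [0,-0.0048,0.0065,0],
    [0,-0.0067,0.0084,0],
    [0,-0.0085,0.0103,0],
    [0,-0.0103,0.0123,0],
    [0,-0.012,0.0142,0],
    [0,-0.0138,0.0162,0],
    [0,-0.0155,0.0182,0],
    [0,-0.0172,0.0202,0],
  ],
)

```text
time: 20.2
ee_pos: [0.5009, 0.0036, 0.2228]
eef_rot: [0.678, 0.735, -0.001, -0.001]
ft_force: [-5.0, -1.6, 5.7]
width: 0.0104
```

move_arm(
  series=[
    [0,-0.0019,0.0018,0],
    [0,-0.0037,0.0038,0],
    [0,-0.0055,0.0058,0],
    [0,-0.0071,0.0079,0],
    [0,-0.0087,0.01,0],
    [0,-0.0102,0.0121,0],
    [0,-0.0118,0.0142,0],
    [0,-0.0133,0.0164,0],
    [0,-0.0148,0.0186,0],
    [0,-0.0163,0.0208,0],
  ],
)

```text
time: 21.2
ee_pos: [0.485, 0.0022, 0.2018]
eef_rot: [0.678, 0.735, -0.0, -0.0]
ft_force: [-4.7, -3.5, 4.7]
width: 0.0101
```

move_arm(
  series=[
    [0,-0.0017,0.002,0],
    [0,-0.0034,0.0041,0],
    [0,-0.0048,0.0064,0],
    [0,-0.0061,0.0086,0],
    [0,-0.0075,0.0109,0],
    [0,-0.0088,0.0132,0],
    [0,-0.0101,0.0155,0],
    [0,-0.0114,0.0178,0],
    [0,-0.0126,0.0201,0],
    [0,-0.0138,0.0225,0],
  ],
)

```text
time: 22.2
ee_pos: [0.4715, 0.0011, 0.1794]
eef_rot: [0.678, 0.735, -0.0, -0.0]
ft_force: [-1.7, -4.1, 1.9]
width: 0.0102
```

```bash
python3 arc.py .45 .35 10;python3 arc.py .35 .25 10; python3 arc.py .25 .15 12
```

```text
[[0, -0.0011, 0.0021, 0], [0, -0.0022, 0.0043, 0], [0, -0.0032, 0.0065, 0], [0, -0.0042, 0.0086, 0], [0, -0.0052, 0.0108, 0], [0, -0.0062, 0.013, 0], [0, -0.0072, 0.0152, 0], [0, -0.0081, 0.0174, 0], [0, -0.009, 0.0196, 0], [0, -0.0099, 0.0219, 0]]
[[0, -0.0009, 0.0022, 0], [0, -0.0017, 0.0045, 0], [0, -0.0025, 0.0067, 0], [0, -0.0033, 0.009, 0], [0, -0.0041, 0.0113, 0], [0, -0.0049, 0.0136, 0], [0, -0.0056, 0.0158, 0], [0, -0.0063, 0.0181, 0], [0, -0.007, 0.0204, 0], [0, -0.0077, 0.0227, 0]]
[[0, -0.0005, 0.0019, 0], [0, -0.0011, 0.0039, 0], [0, -0.0016, 0.0058, 0], [0, -0.002, 0.0077, 0], [0, -0.0025, 0.0097, 0], [0, -0.003, 0.0116, 0], [0, -0.0034, 0.0136, 0], [0, -0.0038, 0.0155, 0], [0, -0.0042, 0.0175, 0], [0, -0.0046, 0.0195, 0], [0, -0.005, 0.0214, 0], [0, -0.0054, 0.0234, 0]]
```

move_arm(
  series=[
    [-0.0001,-0.0011,0.0021,0],
    [-0.0002,-0.0022,0.0043,0],
    [-0.0003,-0.0032,0.0065,0],
    [-0.0004,-0.0042,0.0086,0],
    [-0.0005,-0.0052,0.0108,0],
    [-0.0006,-0.0062,0.013,0],
    [-0.0006,-0.0072,0.0152,0],
    [-0.0006,-0.0081,0.0174,0],
    [-0.0006,-0.009,0.0196,0],
    [-0.0006,-0.0099,0.0219,0],
  ],
)

```text
time: 23.2
ee_pos: [0.4611, 0.0002, 0.1573]
eef_rot: [0.678, 0.735, -0.0, -0.001]
ft_force: [-6.4, -1.9, 2.7]
width: 0.0098
```

move_arm(
  series=[
    [0,-0.0009,0.0022,0],
    [0,-0.0017,0.0045,0],
    [0,-0.0025,0.0067,0],
    [0,-0.0033,0.009,0],
    [0,-0.0041,0.0113,0],
    [0,-0.0049,0.0136,0],
    [0,-0.0056,0.0158,0],
    [0,-0.0063,0.0181,0],
    [0,-0.007,0.0204,0],
    [0,-0.0077,0.0227,0],
  ],
)

```text
time: 24.2
ee_pos: [0.4529, -0.0004, 0.1343]
eef_rot: [0.678, 0.735, -0.001, -0.001]
ft_force: [-7.2, -2.3, 2.1]
width: 0.0097
```

move_arm(
  series=[
    [0,-0.0008,0.0019,0],
    [0,-0.0016,0.0039,0],
    [0,-0.0023,0.0058,0],
    [0,-0.0028,0.0077,0],
    [0,-0.0033,0.0097,0],
    [0,-0.0038,0.0116,0],
    [0,-0.0042,0.0136,0],
    [0,-0.0046,0.0155,0],
    [0,-0.005,0.0175,0],
    [0,-0.0054,0.0195,0],
    [0,-0.0054,0.0195,0],
  ],
)

```text
time: 25.3
ee_pos: [0.4478, -0.0009, 0.1147]
eef_rot: [0.678, 0.735, -0.001, -0.001]
ft_force: [-5.1, -1.0, -1.5]
width: 0.0096
```

```bash
python3 - <<'E'
from h import *
from bench import read_state
s=read_state();print(s["ee_pos"],s["ft_force"],s["torque"])
p,d=imaging.camera("side");np.savez("side6.npz",p=p,d=d)
x0,y0=(290,120)
cv2.imwrite(f"pics/side6.png",cv2.resize(p[y0:y0+145,x0:x0+160],None,fx=4,fy=4,interpolation=2)[...,::-1])
E
```

```text
[ 0.44781329 -0.00090556  0.11467274] [-5.06298894 -0.99073701 -1.4799909 ] [-0.49583653  0.90424793  0.00815931]
```

View pics/side6.png

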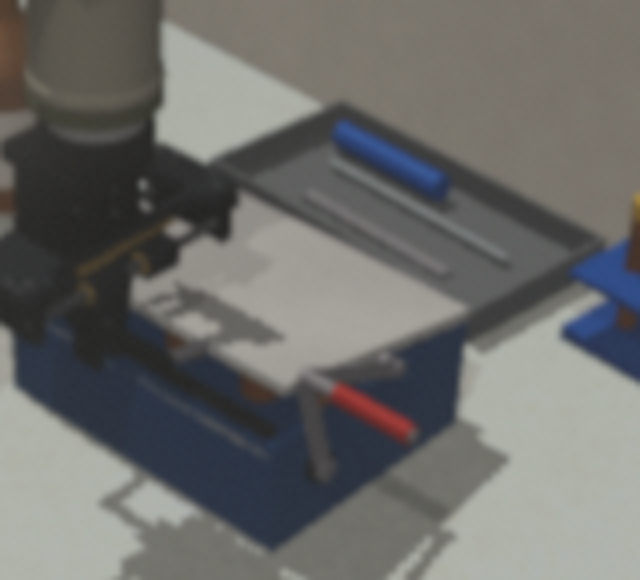

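The lid is nearly closed, with its front edge a little above the black seal at (200,390) in the zoom. The knee has folded cleanly. I'll go on slowly and watch for the seal contact.

move_arm(
  series=[
    [0,-0.0007,0.0018,0],
    [0,-0.0013,0.0036,0],
    [0,-0.0018,0.0054,0],
    [0,-0.0022,0.0072,0],
    [0,-0.0025,0.009,0],
    [0,-0.0028,0.0108,0],
    [0,-0.0031,0.0126,0],
    [0,-0.0033,0.0144,0],
    [0,-0.0035,0.0162,0],
    [0,-0.0036,0.017,0],
    [0,-0.0036,0.017,0],
  ],
)

```text
time: 26.45
ee_pos: [0.4448, -0.0012, 0.098]
eef_rot: [0.678, 0.735, -0.0, -0.001]
ft_force: [-5.2, 0.4, -1.7]
width: 0.0095
```

Now 1 mm steps, at 10 mm/s and then slower, watching the force.

move_arm(
  series=[
    [0,-0.0003,0.001,0],
    [0,-0.0006,0.002,0],
    [0,-0.0008,0.003,0],
    [0,-0.0009,0.004,0],
    [0,-0.001,0.005,0],
    [0,-0.0011,0.006,0],
    [0,-0.0011,0.006,0],
  ],
)

```text
time: 27.15
ee_pos: [0.444, -0.0013, 0.0922]
eef_rot: [0.678, 0.735, -0.0, -0.0]
ft_force: [-3.7, 1.8, -2.3]
width: 0.0095
```

move_arm(
  series=[
    [0,-0.0001,0.0007,0],
    [0,-0.0002,0.0014,0],
    [0,-0.0003,0.002,0],
    [0,-0.0003,0.002,0],
  ],
)

```text
time: 27.55
ee_pos: [0.4438, -0.0014, 0.0904]
eef_rot: [0.678, 0.735, 0.0, -0.0]
ft_force: [-4.4, 1.7, -1.4]
width: 0.0095
```

move_arm(
  series=[
    [0,-0.0001,0.0007,0],
    [0,-0.0002,0.0014,0],
    [0,-0.0003,0.002,0],
    [0,-0.0003,0.002,0],
  ],
)

```text
time: 27.95
ee_pos: [0.4436, -0.0013, 0.0884]
eef_rot: [0.678, 0.735, 0.0, -0.0]
ft_force: [-4.2, 1.4, -1.3]
width: 0.0093
```

move_arm(
  series=[
    [0,-0.0001,0.0007,0],
    [0,-0.0002,0.0014,0],
    [0,-0.0002,0.002,0],
    [0,-0.0002,0.002,0],
  ],
)

```text
time: 28.35
ee_pos: [0.4434, -0.0014, 0.0864]
eef_rot: [0.678, 0.735, 0.0, -0.0]
ft_force: [-4.7, 1.9, -1.0]
width: 0.0096
```

move_arm(
  series=[
    [0,-0.0001,0.0005,0],
    [0,-0.0002,0.001,0],
    [0,-0.0002,0.0015,0],
    [0,-0.0002,0.0015,0],
  ],
)

```text
time: 28.75
ee_pos: [0.4433, -0.0014, 0.085]
eef_rot: [0.678, 0.735, 0.0, -0.0]
ft_force: [-3.4, 1.7, -0.5]
width: 0.0095
```

move_arm(
  series=[
    [0,-0.0001,0.0005,0],
    [0,-0.0002,0.001,0],
    [0,-0.0002,0.0015,0],
    [0,-0.0002,0.0015,0],
  ],
)

```text
time: 29.15
ee_pos: [0.4431, -0.0014, 0.0835]
eef_rot: [0.678, 0.735, 0.0, -0.0]
ft_force: [-4.1, 1.8, -1.2]
width: 0.0093
```

move_arm(
  series=[
    [0,0,0.0005,0],
    [0,-0.0001,0.001,0],
    [0,-0.0001,0.0015,0],
    [0,-0.0001,0.0015,0],
  ],
)

```text
time: 29.55
ee_pos: [0.443, -0.0014, 0.082]
eef_rot: [0.678, 0.735, 0.0, -0.0]
ft_force: [-4.0, 3.0, -1.7]
width: 0.0091
```

move_arm(
  series=[
    [0,0,0.0004,0],
    [0,-0.0001,0.0008,0],
    [0,-0.0001,0.001,0],
    [0,-0.0001,0.001,0],
  ],
)

```text
time: 29.95
ee_pos: [0.4429, -0.0014, 0.081]
eef_rot: [0.678, 0.735, 0.0, -0.0]
ft_force: [-4.5, 2.9, -1.0]
width: 0.0092
```

move_arm(
  series=[
    [0,0,0.0004,0],
    [0,0,0.0008,0],
    [0,0,0.001,0],
    [0,0,0.001,0],
  ],
)

```text
time: 30.35
ee_pos: [0.4428, -0.0015, 0.08]
eef_rot: [0.678, 0.735, 0.0, -0.0]
ft_force: [-5.1, 2.9, -0.0]
width: 0.0091
```

move_arm(
  series=[
    [0,0,0.0004,0],
    [0,0,0.0008,0],
    [0,0,0.001,0],
    [0,0,0.001,0],
  ],
)

```text
time: 30.75
ee_pos: [0.4427, -0.0014, 0.079]
eef_rot: [0.678, 0.735, 0.0, -0.0]
ft_force: [-5.0, 2.2, -0.1]
width: 0.0093
```

```bash
python3 - <<'E'
from h import *
from bench import read_state
s=read_state();print(s["ee_pos"],s["ft_force"],s["torque"])
p,d=imaging.camera("side");np.savez("side7.npz",p=p,d=d)
x0,y0=(290,140)
cv2.imwrite(f"pics/side7.png",cv2.resize(p[y0:y0+110,x0:x0+130],None,fx=5,fy=5,interpolation=2)[...,::-1])
E
```

```text
[ 0.44274118 -0.00142614  0.07896311] [-5.01466956  2.21589338 -0.11186941] [0.49336165 0.89075309 0.0510848 ]
```

View pics/side7.png

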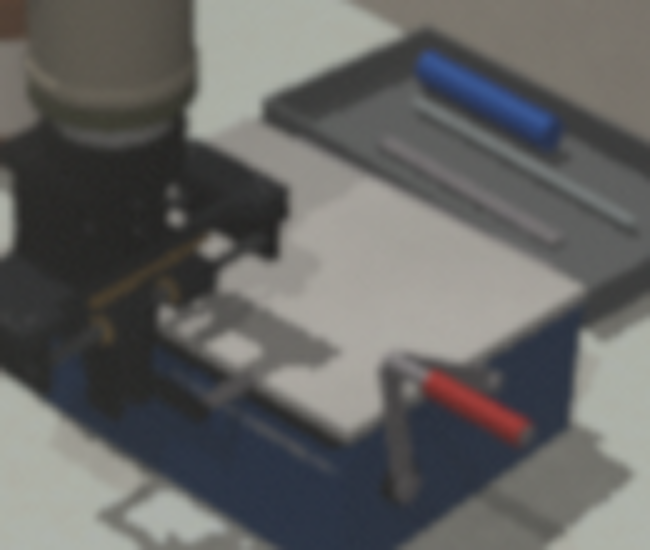

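The lid's front edge is now close to the seal, at (345,440) in the zoom, with only a thin dark line below it. I'll take smaller steps.

move_arm(
  series=[
    [0,-0.0002,0.0004,0],
    [0,-0.0004,0.0008,0],
    [0,-0.0004,0.001,0],
    [0,-0.0004,0.001,0],
  ],
)

```text
time: 31.2
ee_pos: [0.4427, -0.0015, 0.0781]
eef_rot: [0.678, 0.735, 0.0, 0.0]
ft_force: [-3.8, 3.7, -0.2]
width: 0.009
```

move_arm(
  series=[
    [0,0,0.0004,0],
    [0,0,0.0008,0],
    [0,0,0.001,0],
    [0,0,0.001,0],
  ],
)

```text
time: 31.6
ee_pos: [0.4426, -0.0015, 0.0771]
eef_rot: [0.678, 0.735, 0.0, 0.0]
ft_force: [-3.4, 4.3, 0.2]
width: 0.0096
```

move_arm(
  series=[
    [0.0002,0,0.0004,0],
    [0.0004,0,0.0008,0],
    [0.0004,0,0.001,0],
    [0.0004,0,0.001,0],
  ],
)

```text
time: 32.0
ee_pos: [0.4426, -0.0014, 0.076]
eef_rot: [0.678, 0.735, 0.0, 0.0]
ft_force: [-3.0, 1.7, -1.2]
width: 0.0094
```

move_arm(
  series=[
    [0,0,0.0004,0],
    [0,0,0.0008,0],
    [0,0,0.001,0],
    [0,0,0.001,0],
  ],
)

```text
time: 32.4
ee_pos: [0.4425, -0.0014, 0.075]
eef_rot: [0.678, 0.735, 0.0, 0.0]
ft_force: [-2.3, 0.6, -1.2]
width: 0.0092
```

move_arm(
  series=[
    [0,0,0.0004,0],
    [0,0,0.0008,0],
    [0,0,0.001,0],
    [0,0,0.001,0],
  ],
)

```text
time: 32.8
ee_pos: [0.4424, -0.0014, 0.0741]
eef_rot: [0.678, 0.735, 0.0, -0.0]
ft_force: [-3.5, 0.3, 3.2]
width: 0.0098
```

move_arm(
  series=[
    [0,0,0.0004,0],
    [0,0,0.0008,0],
    [0,0,0.001,0],
    [0,0,0.001,0],
  ],
)

```text
time: 33.2
ee_pos: [0.4424, -0.0014, 0.0732]
eef_rot: [0.678, 0.735, -0.0, -0.0]
ft_force: [-4.9, 0.3, 6.7]
width: 0.0091
```

Contact at 3.2 then 6.7 N, so about 3.7 N/mm at the bar. I'll press to about 10 N at the bar, which is roughly 15 to 16 N on the seal.

move_arm(
  series=[
    [0,0,0.0004,0],
    [0,0,0.0008,0],
    [0,0,0.001,0],
    [0,0,0.001,0],
  ],
)

```text
time: 33.6
ee_pos: [0.4424, -0.0014, 0.0724]
eef_rot: [0.678, 0.735, -0.0, -0.0]
ft_force: [-6.8, -0.6, 10.4]
width: 0.0095
```

move_arm(
  series=[
    [0,0,0,0],
    [0,0,0,0],
    [0,0,0,0],
    [0,0,0,0],
    [0,0,0,0],
    [0,0,0,0],
    [0,0,0,0],
  ],
)

```text
time: 34.3
ee_pos: [0.4424, -0.0014, 0.0724]
eef_rot: [0.678, 0.735, -0.0, -0.0]
ft_force: [-6.4, -0.0, 9.9]
width: 0.0091
```

move_arm(
  series=[
    [0,0,0,0],
    [0,0,0,0],
    [0,0,0,0],
    [0,0,0,0],
    [0,0,0,0],
    [0,0,0,0],
    [0,0,0,0],
  ],
)

```text
time: 35.0
ee_pos: [0.4424, -0.0014, 0.0724]
eef_rot: [0.678, 0.735, -0.0, -0.0]
ft_force: [-6.2, -1.1, 9.4]
width: 0.0098
```

move_arm(
  series=[
    [0,-0.0003,-0.0005,0],
    [0,-0.0006,-0.001,0],
    [0,-0.0009,-0.0014,0],
    [0,-0.0012,-0.0018,0],
    [0,-0.0012,-0.0018,0],
    [0,-0.0012,-0.0018,0],
  ],
)

```text
time: 35.6
ee_pos: [0.4425, -0.0014, 0.0743]
eef_rot: [0.678, 0.735, 0.001, 0.001]
ft_force: [5.3, -1.1, -0.6]
width: 0.0091
```

move_arm(
  series=[
    [0,0.0003,0.0002,0],
    [0,0.0005,0.0003,0],
    [0,0.0005,0.0003,0],
  ],
)

```text
time: 35.9
ee_pos: [0.4424, -0.0014, 0.0738]
eef_rot: [0.678, 0.735, 0.0, 0.0]
ft_force: [5.6, -0.3, 2.4]
width: 0.0092
```

move_arm(
  series=[
    [0,0,0,0],
    [0,0,0,0],
    [0,0,0,0],
    [0,0,0,0],
  ],
  claw=-0.4,
  newtons=10,
)

```text
time: 36.3
ee_pos: [0.4411, -0.0014, 0.0732]
eef_rot: [0.678, 0.735, -0.0, -0.0]
ft_force: [-0.4, 0.1, -0.5]
width: 0.0251
```

move_arm(
  series=[
    [0,0,-0.005,0],
    [0,0,-0.01,0],
    [0,0,-0.02,0],
    [0,0,-0.03,0],
    [0,0,-0.05,0],
    [0,0,-0.08,0],
    [0,0,-0.12,0],
    [0,0,-0.16,0],
    [0,0,-0.2,0],
    [0,0,-0.2,0],
  ],
)

```text
time: 37.3
ee_pos: [0.4439, -0.0013, 0.2794]
eef_rot: [0.678, 0.735, 0.004, 0.002]
ft_force: [1.1, -0.4, -0.2]
width: 0.026
```

```bash
python3 - <<'E'
from h import *
from bench import read_state
s=read_state();print(s["ee_pos"],s["ft_force"])
for n in("side","top"):
    p,d=imaging.camera(n);np.savez(n+"8.npz",p=p,d=d);cv2.imwrite(f"pics/{n}8.png",p[...,::-1])
x0,y0=(290,140);p=np.load("side8.npz")["p"]
cv2.imwrite(f"pics/side8z.png",cv2.resize(p[y0:y0+110,x0:x0+130],None,fx=5,fy=5,interpolation=2)[...,::-1])
E
```

```text
[ 0.44386446 -0.00132835  0.27935859] [ 1.11096572 -0.44735444 -0.15195086]
```

View pics/side8z.png

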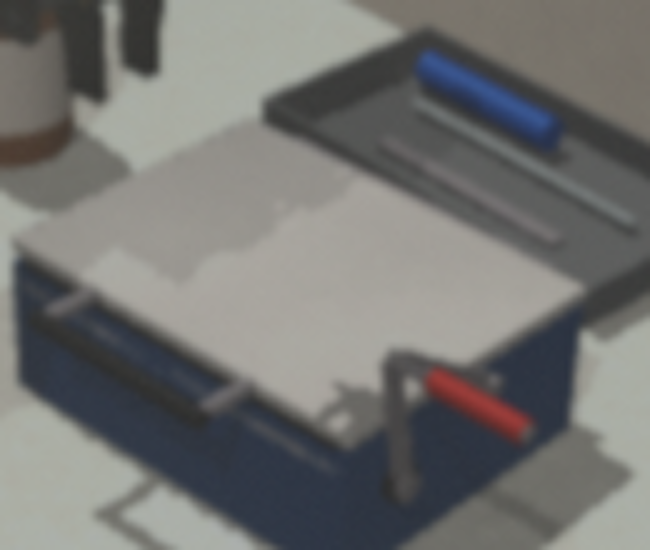

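View pics/top8.png

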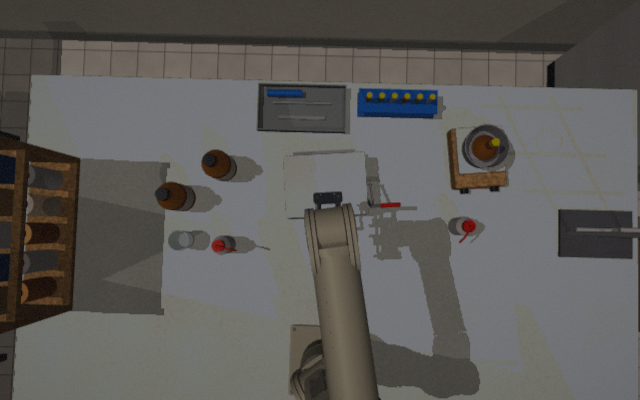

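View pics/side8.png

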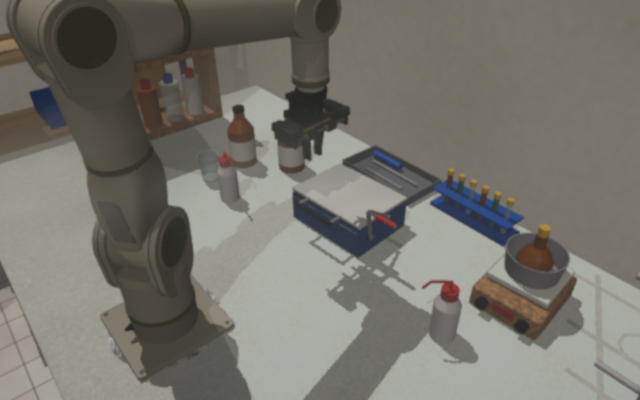

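The chest is shut, with the lift bar at (120,375) in the zoom, and the bottles stand where they were. As a last check I'll work out the lid's angle from depth.

```bash
python3 - <<'E'
from h import *
ps=.081;c=np.array([.5805,.010,0]);ex=np.array([np.cos(ps),np.sin(ps),0]);ey=np.array([-np.sin(ps),np.cos(ps),0])
D=np.load("side8.npz")
P=[]
for v in range(168,225):
  for u in range(296,400):
    z=D["d"][v,u]
    if z>0:
      X=dpt("side",(u,v),z);a,b=ex@(X-c),ey@(X-c)
      if -.08<a<.09 and -.115<b<.12 and .085<X[2]<.13:P.append((a,b,X[2]))
P=np.array(P);A=np.c_[P[:,:2],np.ones(len(P))];s=np.linalg.lstsq(A,P[:,2],rcond=None)[0];r=P[:,2]-A@s;k=abs(r)<.004
s=np.linalg.lstsq(A[k],P[k,2],rcond=None)[0];print(len(P),k.sum(),s,"lid angle~",-s[0])
for q in((120,375),):
    o,d=ray("side",(290+q[0]/5,140+q[1]/5));t=(0-ey@(o-c))/(ey@d);X=o+t*d;print("bar",ex@(X-c),X[2])
E
```

```text
2657 2618 [-0.02776224  0.00081485  0.1039408 ] lid angle~ 0.027762243367584923
bar -0.13743054468949484 0.09393400392122642
```

Lid angle is about 0.028 rad, within the shut range. I'll hand the job in.

```bash
python3 - <<'E'
from bench import r
print(r.close_job())
E
```

```text
the job is handed in; nothing more can be done
None
```

The chest is shut on its seal and the job is handed in at about 37 s, with the gripper open and well clear of everything.

- **Stay:** I lifted the red bar around its arc until the knee was at about 1.7 to 1.8, past the 2.0 needed to unlock it. Sampled force at the wrist stayed under about 8 N during the lift. It briefly read 9.4 N while the fingers first closed on the bar, before I re-centred them.
- **Lid:** I held the lift bar the whole way down, so the lid never dropped. It met the seal in 1 mm steps.
- **Press:** I held it for about 1.4 s with 9.4 to 10.4 N at the bar. That works out to roughly 13 to 18 N on the seal, from your 1.26 ratio plus the lid's weight.
- **Last checks:** depth shows the lid at about 0.028 rad, inside the shut range. The bottles, beaker and other bench items look unmoved. The jars are under the shut lid, so I couldn't see them at the end. They were upright in the last view of them, with the lid about halfway down.

**What disagreed:**
- My first lid arc was off by about 0.03 rad. This gave side loads of up to about 9 N on the lift bar at the sampled points, which I trimmed as I went.
- The camera estimate of the knee angle (about 1.7 or slightly less) differed a little from the arm's (about 1.8).
- The bar's height after closing, as seen by the camera, is about 9 mm below what the measured lid angle implies, and I didn't resolve this. I read the bar's position by eye, so I trusted the depth fit of the lid.
- I could only estimate the load on the stay's pin and on the seal from wrist readings taken at the end of each move, so a brief peak in between would not show.

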